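# Index the cold-drip carousel and set the drip valve

### The job

Take the upright handle of the cold-drip stand's carousel and swing the carousel clockwise (seen from above) until it comes up against its index stop, with a carafe right under the drip spout. Then turn the brass thumbscrew on the valve clockwise until it seats, and back it off a quarter turn from there. Finish still gripping the thumbscrew at that setting, so that it can be locked, and leave the pitcher, jar and bowl beside the stand where they are.

Things in the scene. Friction and masses are not known exactly. Their poses are not given: they have to be found in the camera images.
- carousel_axis (a point): Point on the carousel's vertical axis, on the top of its round dark-wood platter (216 mm across, top 32 mm above the work surface). Fixed to the stand: x points from the axis to the valve, y along the brass pipe, z up. Three open glass carafes, 82 mm across, tops 142 mm above the work surface, are fixed on the platter 65 mm from the axis, 120 degrees apart.
- stand: The fixed stand; origin on the work surface under the carousel's axis, axes as carousel_axis. Dark-wood plinth 270 x 400 x 16 mm; two posts (27 mm across, tops 208 mm up) at x = 65 mm, y = -172 and +172 mm, which carry a 12 mm brass pipe along y, 196 mm above the work surface.
- handle_grip (a point): Middle of the carousel's upright round dark-wood handle, 105 mm above the work surface. The handle is 18 mm across, from 63 to 125 mm above the work surface, on a thinner brass pin, 135 mm from the carousel's axis on a short brass arm on the robot's side, half-way between two carafes. Moves round with the carousel.
- carousel (a joint): Carousel angle (rad): 0 against the index stop, growing anticlockwise seen from above; starts 0.5 to 1.0 from the stop. At 0 a carafe is centred under the spout and the handle lies opposite the valve, on the -x axis of carousel_axis. Light friction (about 1.1 N at the handle) holds it wherever it is left.
- spout_tip (a point): Lower tip of the drip spout under the valve, 162 mm above the work surface, 65 mm from the carousel's axis. Fixed to the stand.
- thumbscrew_grip (a point): Centre of the thumbscrew, where it is gripped: a flat upright brass spade 34 mm wide, 10 mm thick, 28 mm tall, 244 to 272 mm above the work surface, on top of the valve in the middle of the pipe, straight above the spout. Its x runs along the 34 mm width, y through the 10 mm thickness, z up the turning axis. Below are an 8 mm spindle and, under 230 mm, the 26 mm valve body.
- thumbscrew (a joint): Thumbscrew angle (rad): 0 seated (a hard stop, the spade then at right angles to the pipe), growing anticlockwise seen from above as the valve opens; pi/2 is a quarter turn open. Starts 0.7 to 2.2 open. Friction of about 0.05 N m holds it where it is left; it does not rise as it turns.
- pitcher_mid (a point): Middle of a steel pitcher with one handle, 76 mm across and 95 mm tall; 48 mm above its underside. Loose bystander.
- jar_mid (a point): Middle of an amber glass jar with a steel cap, 72 mm across and 110 mm tall; 55 mm above its underside. Loose bystander.
- bowl_mid (a point): Middle of a white bowl, 110 mm across and 50 mm tall; 25 mm above its underside. Loose bystander.

How it is judged:
By the outcome, as a careful person would: the job done as asked, in the order asked, and still so for the second after the job is handed in, while the arm keeps its last pose, push and grip.
It also fails if it takes over 67 s, if anything falls off the work surface, if the arm or the gripper's body presses on something with over 40 N, if the wrist force passes 120 N, or if a joint passes its speed limit or range.

### The arm

A 6-joint arm with a two-finger parallel gripper is mounted at the origin on the work surface. World frame = base frame: x ahead of the robot, y to its left, z up, the work surface at z = 0. Lengths are in m, angles in rad, forces in N, time in s.
With the tool pointing down it reaches from about 0.25 to 0.775 m from the base axis. Payload 4 kg.
Tool frame: the origin (TCP) lies midway between the tips of the shut fingers; the grasp point (between the pads) lies 19 mm behind it; z points along the fingers, y is the direction in which the jaws open and shut (so a half turn about z gives the same grasp; the last joint's range is limited). The gripper opens to 94 mm and grips with 3 to 60 N. Pads are 16 mm wide; open, the fingers measure 119 mm over their backs; the gripper's body (75 mm by 177 mm) begins 78 mm behind the grasp point.
Start: joints at [-1.289, 0.087, 1.371, -0, 1.684, -0.103], TCP at [0.206, -0.51, 0.206] pointing down, gripper open.
Joint ranges: [-3.1, 3.1], [-0.76, 2.03], [0.27, 2.55], [-1.08, 4.22], [0.17, 2.65], [-2.57, 2.57]. Speed limits (rad/s): [2.79, 2.79, 3.14, 3.14, 3.14, 3.14].

### API

Orientations are given as [roll, pitch, yaw] about the fixed x, y, z axes, in that order (R = Rz(yaw) Ry(pitch) Rx(roll)).
In Python, from bench import get_obs, snapshot, ticket gives the robot as it stands.
- The arm moves only by the shell command python3 -m creep 'ROWS' [OPENING]. ROWS is JSON, a list that holds one entry, the list of rows, each a list of 4 numbers: the shift along the tool's x, y, z in mm, then the turn about the tool's z in degrees. A call has 1 to 8 rows; each row shifts and turns the commanded pose from where the row before left it, along the tool's axes as they then stand; what a row does not reach is not made up. A row lasts 1/8 s, in which the tool goes at most 62.5 mm and 10.7 degrees, less where a joint would pass 70% of its speed; a pose out of reach is approached as far as the arm can. A call with a gripper value outside its range is refused whole. OPENING is the opening, from 0 (shut) to 1 (fully open), set as the call begins (- or left out, the last holds). The fingers move at their own pace and stop on an object; the grip force is fixed at half the most. Time passes only in rows, so rows that do not move let the fingers close. It gives the time, the measured TCP pose, the force and the opening at its end, in the units of the state.
- get_obs(): the state, without advancing time (a new reading comes with each control period).
- snapshot(name): name is "scene" or "top" or "wrist"; returns a dict with "color" (420x560x3 uint8, red, green, blue), "depth" (420x560 float32, m along the optical axis (not along the pixel's ray), 0 where there is no reading), "fx", "fy", "cx", "cy" (pixels), "distortion" ([k1, k2, p1, p2, k3] as OpenCV has them; the pictures are not rectified), "extrinsics" (4x4, takes a point from world to camera coordinates). Camera axes: x right, y down, z forward; pixel columns grow to the right and rows downward; lengths in m; the calibration is good to about 2 mm. A picture is of the moment at which its call begins.
- ticket.close_job(): hands the job in, once; it reports no verdict.
The state is a dict: "time": time; "joint_positions": joint angles; "qvel": joint speeds; "joint_torque": joint torques, N m; "tool_pos": TCP position; "ee_rot": TCP orientation; "wrist_force": force on the tool from outside, world axes, zero at the start; "wrist_torque": the same for the moment, N m; "width": finger opening in m.
Only numpy, scipy, OpenCV 4.12 (cv2) and the standard library are available. Lean on these libraries where they do the work, as an engineer would, in place of code of your own. Each camera call takes 0.05 s, during which the arm holds its last target. There are 200 camera calls.

## Working session

There is one attempt and no reset: what is moved stays moved. The work goes in short steps, Python scripts to look and compute and a shell command to move; the robot and the scene stay as the last step left them, time stands still between calls to the robot, and variables do not carry over. Pictures are saved under pics/ and viewed, on a budget of 10 in all, crops included, one or two more only if the job needs it, and the job is handed in when it is done.

```bash
mkdir -p pics; ls
cat > h.py <<'E'
import numpy as np, cv2, json
from bench import get_obs, snapshot, ticket
def shot(n,fn=None):
    s=snapshot(n)
    if fn: cv2.imwrite('pics/'+fn,s['color'][:,:,::-1])
    return s
def K(s): return np.array([[s['fx'],0,s['cx']],[0,s['fy'],s['cy']],[0,0,1.]])
def onplane(s,uv,z):
    p=cv2.undistortPoints(np.array(uv,float).reshape(-1,1,2),K(s),np.array(s['distortion'],float)).reshape(-1,2)
    E=np.array(s['extrinsics']);R,t=E[:3,:3],E[:3,3];c=-R.T@t
    d=np.c_[p,np.ones(len(p))]@R
    return c+d*((z-c[2])/d[:,2])[:,None]
def cloud(s):
    h,w=s['depth'].shape;v,u=np.mgrid[:h,:w]
    p=cv2.undistortPoints(np.stack([u,v],-1).reshape(-1,1,2).astype(float),K(s),np.array(s['distortion'],float)).reshape(-1,2)
    E=np.array(s['extrinsics']);R,t=E[:3,:3],E[:3,3]
    P=np.c_[p,np.ones(len(p))]*s['depth'].reshape(-1,1)
    W=(P-t)@R; W[s['depth'].ravel()<=0]=np.nan
    return W.reshape(h,w,3)
E
python3 - <<'E'
from h import *
for n in['scene','top']:
    s=shot(n,n+'1.png');E=np.array(s['extrinsics']);print(n,-E[:3,:3].T@E[:3,3],E[2,:3],s['fx'])
o=get_obs();print(o)
E
```

```text
pics
scene [ 1.48214238 -0.21066126  1.00946038] [-0.74257065  0.18386157 -0.64403708] 503.38234183275455
top [0.37467376 0.02374167 1.58742727] [ 1.00580820e-01  1.17269609e-04 -9.94928884e-01] 538.4143914549466
{'time': 0.1, 'joint_positions': array([-1.28908214e+00,  8.78711511e-02,  1.37207260e+00, -4.55015148e-05,
        1.68365832e+00, -1.03135328e-01]), 'qvel': array([-0.00099507, -0.00120946, -0.00437606,  0.00072028,  0.00277348,
        0.0016429 ]), 'joint_torque': array([ 2.16802924e-03, -3.41252625e+01, -3.03301227e+01,  7.20335590e-02,
        3.04525264e-02, -1.03552397e-04]), 'tool_pos': array([ 0.20630185, -0.50929491,  0.20444218]), 'ee_rot': array([-3.13958926e+00, -1.61892429e-04,  3.84844278e-01]), 'wrist_force': array([ 0.01747683,  0.65130298, -0.45785643]), 'wrist_torque': array([-0.03210759,  0.04551273, -0.00222141]), 'width': 0.09355883625621823}
```

View pics/top1.png

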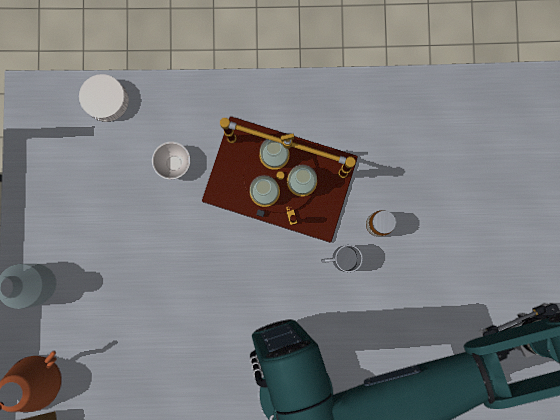

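View pics/scene1.png

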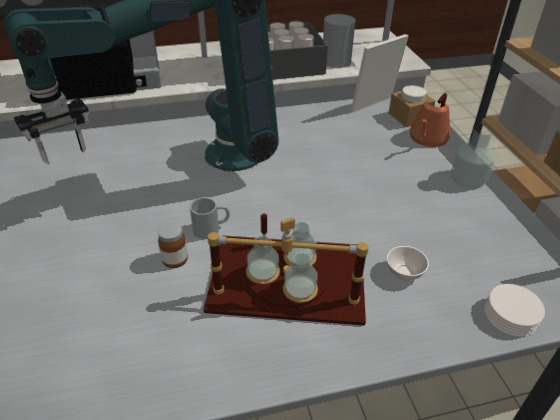

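The top view shows the posts at about (226,123) and (350,160), the valve at (287,140) and the handle near (291,213). In the scene view the handle is at (264,222) and the spade at (288,225). Next I'll measure these.

Run:
```python
from h import *
s=shot('top');W=cloud(s);z=W[...,2]
roi=np.zeros(z.shape,bool);roi[105:250,195:365]=1
c=s['color'];hsv=cv2.cvtColor(c,cv2.COLOR_RGB2HSV)
# plinth: red-dark mask
m=((hsv[...,0]<12)|(hsv[...,0]>170))&(hsv[...,1]>120)&roi
cn=max(cv2.findContours(m.astype(np.uint8),0,2)[0],key=cv2.contourArea)
print('rect px',cv2.boxPoints(cv2.minAreaRect(cn)).tolist())
P=onplane(s,cn.reshape(-1,2),.016)[:,:2].astype(np.float32);print('plinth',cv2.minAreaRect(P))
def st(n,mm):
    if mm.sum(): print(n,mm.sum(),np.round(np.nanmedian(W[mm],0),4),np.round(np.ptp(W[mm],0),3),np.argwhere(mm).mean(0)[::-1])
for n,a,b in[('pipe',.185,.203),('post',.203,.215),('spade',.24,.28)]: st(n,roi&(z>a)&(z<b))
pp=W[roi&(z>.185)&(z<.215)][:,:2].astype(np.float32)
print('pipe line',cv2.fitLine(pp,cv2.DIST_HUBER,0,.01,.01).ravel(),cv2.minAreaRect(pp))
q=np.argwhere(roi&(z>.24));print([(v,u,*np.round(W[v,u],3)) for v,u in q])
# handle: near pixels z .05...13
r2=np.zeros_like(roi);r2[195:230,245:315]=1
q=np.argwhere(r2&(z>.045));print([(int(u),int(v),*np.round(W[v,u],3).tolist()) for v,u in q][:60])
im=c[100:250,190:370];
s2=shot('scene');im2=s2['color'][190:330,190:380]
A=cv2.resize(im,None,fx=4,fy=4,interpolation=2)[:600];cv2.imwrite('pics/t2.png',A[:,:,::-1])
```

```text
rect px [[201.21707153320312, 201.50534057617188], [225.20285034179688, 124.75088500976562], [354.5124816894531, 165.16012573242188], [330.5267028808594, 241.91458129882812]]
plinth ((0.5996578931808472, 0.041475698351860046), (0.3969833552837372, 0.23761700093746185), 71.46282958984375)
pipe 386 [0.678  0.0223 0.1998] [0.135 0.346 0.018] [286.71502591 143.06735751]
post 354 [ 0.6696 -0.0039  0.2062] [0.134 0.35  0.012] [287.59887006 142.52824859]
spade 81 [0.6777 0.0145 0.2697] [0.014 0.03  0.034] [286.95061728 137.56790123]
pipe line [0.31979644 0.9474863  0.67876124 0.01421157] ((0.6793819069862366, 0.013899773359298706), (0.36752578616142273, 0.02590852417051792), 71.39908599853516)
[(np.int64(134), np.int64(289), np.float64(0.686), np.float64(0.009), np.float64(0.272)), (np.int64(134), np.int64(290), np.float64(0.685), np.float64(0.007), np.float64(0.274)), (np.int64(134), np.int64(291), np.float64(0.687), np.float64(0.004), np.float64(0.266)), (np.int64(134), np.int64(292), np.float64(0.686), np.float64(0.002), np.float64(0.269)), (np.int64(134), np.int64(293), np.float64(0.685
[... 8051 characters left out ...]
, 0.088, 0.114), (262, 196, 0.55, 0.085, 0.117), (263, 196, 0.551, 0.083, 0.11), (264, 196, 0.55, 0.08, 0.116), (265, 196, 0.551, 0.077, 0.111), (266, 196, 0.55, 0.074, 0.114), (267, 196, 0.551, 0.072, 0.112), (268, 196, 0.551, 0.069, 0.107), (269, 196, 0.552, 0.066, 0.102), (270, 196, 0.551, 0.063, 0.107), (271, 196, 0.552, 0.061, 0.098), (272, 196, 0.552, 0.058, 0.095), (273, 196, 0.552, 0.055, 0.099), (274, 196, 0.552, 0.053, 0.095), (275, 196, 0.553, 0.05, 0.089), (276, 196, 0.553, 0.047, 0.087), (277, 196, 0.556, 0.045, 0.063), (252, 197, 0.552, 0.115, 0.084), (253, 197, 0.551, 0.111, 0.093), (254, 197, 0.55, 0.108, 0.097), (255, 197, 0.55, 0.106, 0.095), (256, 197, 0.55, 0.103, 0.099)]
```

View pics/t2.png

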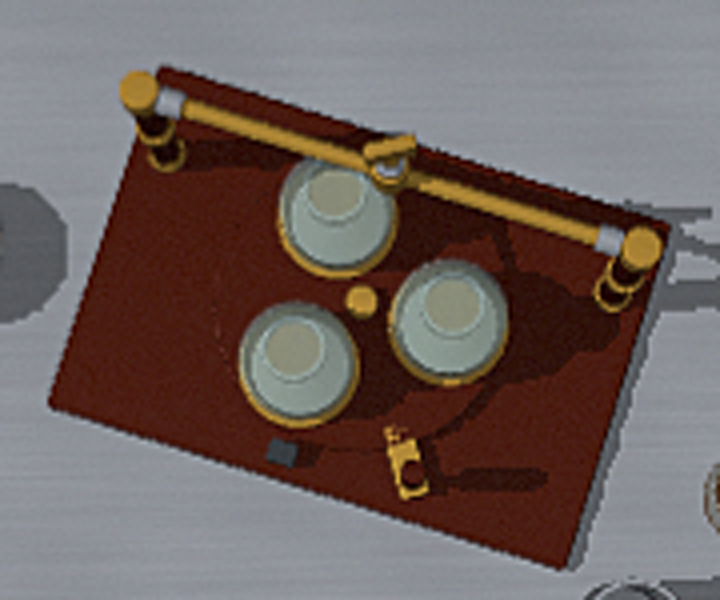

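The crop shows the handle top at about crop (412,475), the spade from (365,155) to (415,142) and the dark stop block at (282,452). The handle has to move to the image left, which is clockwise. I'll get exact numbers next.

Run:
```python
from h import *
s=shot('top');W=cloud(s);z=W[...,2];hs=cv2.cvtColor(s['color'],cv2.COLOR_RGB2HSV)
# spade: brass pixels connected, top face depth
q=np.zeros(z.shape,bool);q[132:141,278:297]=1
m=q&(z>.262)&(z<.282)
P=onplane(s,np.argwhere(m)[:,::-1],.272)[:,:2].astype(np.float32);r=cv2.minAreaRect(P);print('spade',r,np.degrees(np.arctan2(*cv2.fitLine(P,2,0,.01,.01).ravel()[[1,0]])))
# finials (post tops) from crop px
f=onplane(s,[(190+138/4,100+92/4),(190+641/4,100+247/4)],.208);print('posts',f,np.linalg.norm(f[0]-f[1]),f.mean(0))
d=f[0]-f[1];print('stand yaw',np.degrees(np.arctan2(d[1],d[0]))-90)
xs=np.array([d[1],-d[0]])/np.linalg.norm(d[:2]);ax=f.mean(0)[:2]-.065*xs;print('axis',ax,'valve',ax+.065*xs,'handle@0',ax-.135*xs)
h=onplane(s,[(190+412/4,100+470/4)],.125)[0,:2];v=h-ax
print('handle top',h,np.linalg.norm(v),'theta',np.degrees(np.arctan2(v[1],v[0])-np.arctan2(-xs[1],-xs[0])))
s=shot('scene');hs=cv2.cvtColor(s['color'],cv2.COLOR_RGB2HSV)
m=np.zeros(hs.shape[:2],bool);m[205:245,255:275]=1
m&=((hs[...,0]<12)|(hs[...,0]>170))&(hs[...,1]>110)&(hs[...,2]<130)
n,l,stt,c=cv2.connectedComponentsWithStats(m.astype(np.uint8));i=1+stt[1:,4].argmax();x,y,w,hh,_=stt[i];print(stt[i])
h=onplane(s,[(x+w/2-.5,y+hh/2)],.097)[0,:2];v=h-ax
print('handle scene',h,np.linalg.norm(v),'theta',np.degrees(np.arctan2(v[1],v[0])-np.arctan2(-xs[1],-xs[0])))
```

```text
spade ((0.6788744330406189, 0.014327328652143478), (0.011009352281689644, 0.032002948224544525), 13.215702056884766) -76.58948
posts [[ 0.73281603  0.17643515  0.208     ]
 [ 0.62467409 -0.14867151  0.208     ]] 0.34262081204750683 [0.67874506 0.01388182 0.208     ]
stand yaw -18.398943861772096
axis [0.61706774 0.03439787] valve [0.67874506 0.01388182] handle@0 [0.48896869 0.07700813]
handle top [0.48885651 0.00111535] 0.13246073551635146 theta -327.0487767664342
[261 214   6  20  95]
handle scene [ 0.49635182 -0.00318286] 0.12643039697276556 theta -324.3088812712386
```

```bash
python3 -m creep '[[[20,-16,0,0],[45,-36.5,0,0],[45,-36.5,0,0],[45,-36.5,0,0],[45,-36.5,0,0],[45,-36.5,0,0],[45,-36.5,0,0],[45,-36.5,0,0]]]'; python3 -m creep '[[[45,-36.5,0,0],[45,-36.5,0,0],[27,-20.8,0,6.5],[0,0,0,0],[0,0,0,0]]]' 1
python3 - <<'E'
from h import *
o=get_obs();print(o['tool_pos'],o['ee_rot'],o['joint_positions'])
s=shot('wrist','w1.png');E=np.array(s['extrinsics']);print(-E[:3,:3].T@E[:3,3])
E
```

```text
time: 1.3
tool_pos: [0.4152, -0.1293, 0.2058]
ee_rot: [3.141, -0.001, 0.386]
wrist_force: [0.5, 0.2, 0.4]
width: 0.0941
time: 1.92
tool_pos: [0.4875, -0.0014, 0.2055]
ee_rot: [3.141, 0.001, 0.273]
wrist_force: [0.2, 0.5, -0.2]
width: 0.094
[ 0.48746361 -0.00141223  0.20551752] [3.14119166e+00 5.02531793e-04 2.72889950e-01] [-1.18862982e-01 -5.25146633e-02  1.51253199e+00 -5.65970291e-04
  1.68188667e+00  1.17898064e+00]
[0.55681424 0.01768139 0.38499718]
```

View pics/w1.png

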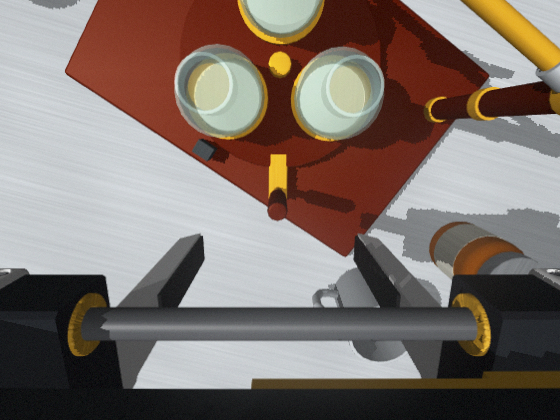

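The wrist view shows the handle top at (277,209), midway between the fingers. The pitcher's handle at (320,298) is near the right finger, so I'll check positions and clearance before lowering.

Run:
```python
from h import *
s=shot('wrist');print('handle',onplane(s,[(277,210)],.125),'pitcher handle',onplane(s,[(316,298)],.07),'hub',onplane(s,[(280,64)],.05))
W=cloud(s)
m=np.zeros(W.shape[:2],bool);m[185:212,270:286]=1;m&=(W[...,2]>.115)&(W[...,2]<.135);print(m.sum(),np.median(W[m],0))
t=shot('top');print('pitcher rim',onplane(t,[(334,257),(362,257),(323,261)],.095))
```

```text
handle [[ 4.89257658e-01 -1.77823924e-04  1.25000000e-01]] pitcher handle [[ 0.38605421 -0.07497485  0.07      ]] hub [[0.61747067 0.03262296 0.05      ]]
168 [0.49257881 0.00077899 0.12474117]
pitcher rim [[ 0.38013369 -0.11018461  0.095     ]
 [ 0.37891648 -0.18711211  0.095     ]
 [ 0.36968186 -0.07962913  0.095     ]]
```

```bash
python3 -m creep '[[[2,-1,30,0],[0,0,35,0],[0,0,35,0],[0,0,19,0],[0,0,0,0]]]' 1; python3 -m creep '[[[0,0,0,0],[0,0,0,0],[0,0,0,0],[0,0,0,0],[0,0,0,0],[0,0,0,0]]]' 0.1
python3 -c "
from h import *
o=get_obs();print(o['tool_pos'],o['ee_rot'],o['wrist_force'],o['wrist_torque'],o['width'],o['time'])"
```

```text
time: 2.7
tool_pos: [0.4882, -0.0008, 0.0848]
ee_rot: [-3.14, 0.004, 0.27]
wrist_force: [0.5, 0.2, -0.8]
width: 0.0943
time: 3.45
tool_pos: [0.4899, 0.0, 0.0864]
ee_rot: [3.142, 0.0, 0.271]
wrist_force: [-1.0, -0.1, 0.4]
width: 0.0376
[4.89907631e-01 5.56295941e-06 8.64342518e-02] [3.14153563e+00 1.02488907e-04 2.71473988e-01] [-1.04216828 -0.10268602  0.38802717] [ 0.04477143  0.04608621 -0.03555501] 0.037591534616675755 3.45
```

```bash
python3 -m creep '[[[0,0,0,0],[0,0,0,0],[0,0,0,0],[0,0,0,0]]]' 0.1
python3 -c "
from h import *
o=get_obs();print(o['tool_pos'],o['ee_rot'],o['wrist_force'],o['wrist_torque'],o['width'],o['time'])"
```

```text
time: 3.95
tool_pos: [0.4899, 0.0001, 0.0864]
ee_rot: [-3.141, 0.0, 0.271]
wrist_force: [-0.4, 0.7, 0.7]
width: 0.0173
[4.89853100e-01 6.86831842e-05 8.63933954e-02] [-3.14137319e+00  1.42387575e-04  2.71381441e-01] [-0.41249372  0.70870725  0.66754959] [0.10719165 0.07144214 0.00973232] 0.017323730891334276 3.95
```

```bash
python3 -m creep '[[[0.4,-9.8,0,4.2],[0.4,-9.8,0,4.2],[0.4,-9.8,0,4.2],[0,0,0,0]]]' ; python3 -m creep '[[[0.4,-9.8,0,4.2],[0.4,-9.8,0,4.2],[0.4,-9.8,0,4.2],[0,0,0,0],[0,0,0,0]]]'
python3 -c "
from h import *
o=get_obs();print(o['tool_pos'],o['ee_rot'],o['wrist_force'],o['wrist_torque'],o['width'],o['time'])"
```

```text
time: 4.45
tool_pos: [0.4855, 0.0295, 0.0864]
ee_rot: [-3.141, -0.0, 0.053]
wrist_force: [-0.2, 1.8, -1.4]
width: 0.0175
time: 5.08
tool_pos: [0.4875, 0.0581, 0.0864]
ee_rot: [-3.141, -0.001, -0.167]
wrist_force: [2.8, 0.7, -3.0]
width: 0.0174
[0.4875172  0.05806094 0.08642144] [-3.14143101e+00 -6.97975849e-04 -1.67033327e-01] [ 2.81753321  0.67467027 -3.0463696 ] [ 0.18606528 -0.3540854   0.02542341] 0.01736000626878931 5.075
```

```bash
python3 -m creep '[[[0.1,-4.9,0,2.1],[0.1,-4.9,0,2.1],[0.1,-4.9,0,2.1],[0,0,0,0]]]' ; python3 -m creep '[[[0,-2,0,0.9],[0,0,0,0]]]';  python3 -m creep '[[[0,-2,0,0.9],[0,0,0,0]]]'
python3 -c "
from h import *
o=get_obs();print(o['tool_pos'],o['ee_rot'],o['wrist_force'],o['wrist_torque'],o['width'],o['time'])"
```

```text
time: 5.58
tool_pos: [0.4909, 0.0723, 0.0864]
ee_rot: [-3.142, -0.001, -0.277]
wrist_force: [2.4, 0.8, -2.7]
width: 0.0173
time: 5.82
tool_pos: [0.4914, 0.074, 0.0864]
ee_rot: [3.141, -0.001, -0.294]
wrist_force: [4.4, -2.0, -3.3]
width: 0.0177
time: 6.08
tool_pos: [0.4921, 0.0762, 0.0864]
ee_rot: [3.141, -0.001, -0.31]
wrist_force: [5.0, -2.2, -4.2]
width: 0.0175
[0.49213762 0.07621573 0.08641236] [ 3.14140175e+00 -1.27209020e-03 -3.10309454e-01] [ 4.98453014 -2.21445921 -4.23231374] [-0.27154735 -0.75585128  0.03116378] 0.017525052542506563 6.075
```

```bash
for i in 1; do python3 -m creep '[[[0.5,-2,0,0.5],[0,0,0,0]]]';  python3 -m creep '[[[0,-2,0,0],[0,0,0,0]]]'; python3 -m creep '[[[0,-2,0,0],[0,0,0,0]]]'; done
python3 -c "
from h import *
o=get_obs();print(o['tool_pos'],o['ee_rot'],o['wrist_force'],o['wrist_torque'],o['width'],o['time'])
shot('wrist','w2.png')"
```

```text
time: 6.32
tool_pos: [0.4924, 0.077, 0.0864]
ee_rot: [3.139, 0.0, -0.319]
wrist_force: [2.0, -5.0, -1.6]
width: 0.0176
time: 6.58
tool_pos: [0.4924, 0.0769, 0.0864]
ee_rot: [3.134, 0.0, -0.32]
wrist_force: [-0.5, -10.2, -1.3]
width: 0.0177
time: 6.82
tool_pos: [0.4924, 0.0769, 0.0864]
ee_rot: [3.13, 0.001, -0.32]
wrist_force: [-1.9, -14.6, 1.0]
width: 0.0169
[0.49236445 0.07694108 0.08639567] [ 3.13041291e+00  7.24747697e-04 -3.20446347e-01] [ -1.92017226 -14.6302498    0.99843779] [-1.96012051  0.09538181  0.07087588] 0.01692802653196876 6.825
```

View pics/w2.png

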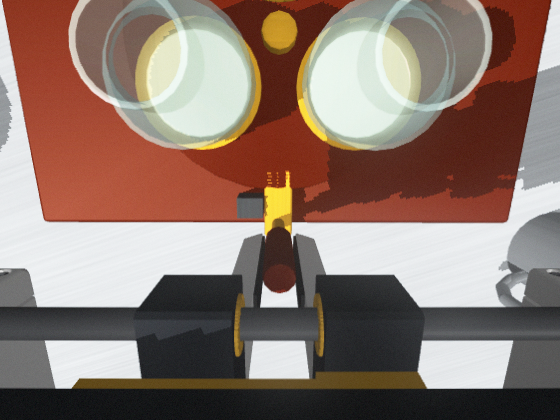

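The arm has met the stop block at (250,205): position stalled and the force rose to 15 N. I'll relieve the push, release, rise and look over the valve.

```bash
python3 -m creep '[[[0,4.5,0,0],[0,0,0,0],[0,0,0,0]]]'; python3 -m creep '[[[0,0,0,0],[0,0,0,0],[0,0,0,0],[0,0,0,0],[0,0,0,0]]]' 0.6;  python3 -m creep '[[[0,0,-25,0],[0,0,-40,0],[0,0,-45,0],[0,0,-45,0],[0,0,-45,0],[0,0,-45,0],[0,0,0,0]]]' 0.6; python3 -m creep '[[[35,0,0,-10],[0,0,0,0]]]'
python3 -c "
from h import *
o=get_obs();print(o['tool_pos'],o['ee_rot'],o['wrist_force'],o['wrist_torque'],o['width'],o['time'])
shot('wrist','w3.png')"
```

```text
time: 7.25
tool_pos: [0.4924, 0.077, 0.0864]
ee_rot: [3.14, -0.0, -0.319]
wrist_force: [3.5, -4.9, -3.4]
width: 0.0177
time: 7.88
tool_pos: [0.4925, 0.0778, 0.0865]
ee_rot: [-3.142, 0.0, -0.319]
wrist_force: [1.0, -0.3, -0.6]
width: 0.0562
time: 8.75
tool_pos: [0.4939, 0.0778, 0.3363]
ee_rot: [-3.138, -0.008, -0.319]
wrist_force: [0.0, -0.5, -0.5]
width: 0.0565
time: 9.0
tool_pos: [0.5263, 0.0662, 0.3285]
ee_rot: [3.141, 0.005, -0.146]
wrist_force: [-0.3, 1.6, 0.1]
width: 0.0565
[0.52632632 0.06619458 0.32852683] [ 3.14066195  0.00461797 -0.14553751] [-0.3296866   1.57466588  0.05321465] [ 0.02154283  0.03600328 -0.02990977] 0.05650144057169733 9.0
```

View pics/w3.png

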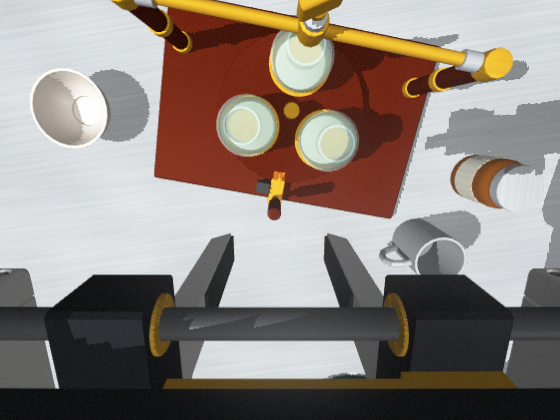

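The wrist view shows the arm still against the stop block at (262,186), with the handle released at (275,210) and upright. The pitcher, jar and bowl are undisturbed. I'll go over the valve and turn to line up with the spade.

```bash
python3 -m creep '[[[39.9,7.4,0,0],[39.9,7.4,0,0],[39.9,7.4,0,0],[39.9,7.4,0,0],[0,0,0,-9],[0,0,0,-10],[0,0,0,-10],[0,0,0,-10]]]' 0.6;  python3 -m creep '[[[0,0,0,-10],[0,0,0,-10],[0,0,0,-10],[0,0,0,-10],[0,0,0,-10],[0,0,0,-10],[0,0,0,-10],[0,0,0,-2.6]]]'; python3 -m creep '[[[0,0,0,0],[0,0,0,0]]]'
python3 -c "
from h import *
o=get_obs();print(o['tool_pos'],o['ee_rot'],np.degrees(o['ee_rot'][2]),o['joint_positions'],o['width'],o['time'])
shot('wrist','w4.png')"
```

```text
time: 10.05
tool_pos: [0.6787, 0.0151, 0.3309]
ee_rot: [-3.14, 0.001, 0.541]
wrist_force: [-0.9, 0.1, -0.0]
width: 0.0563
time: 11.05
tool_pos: [0.6786, 0.0151, 0.331]
ee_rot: [-3.14, -0.001, 1.805]
wrist_force: [0.3, 0.5, -0.3]
width: 0.0563
time: 11.3
tool_pos: [0.679, 0.0148, 0.3313]
ee_rot: [-3.141, -0.0, 1.803]
wrist_force: [-0.4, 0.4, -0.4]
width: 0.0562
[0.67904273 0.01481126 0.33127389] [-3.14092408e+00 -1.60870883e-04  1.80275174e+00] 103.29006611190098 [-6.16006095e-02  4.15411772e-01  7.22004092e-01 -4.35010606e-05
  2.00486331e+00 -2.93574356e-01] 0.05619871799155163 11.3
```

View pics/w4.png

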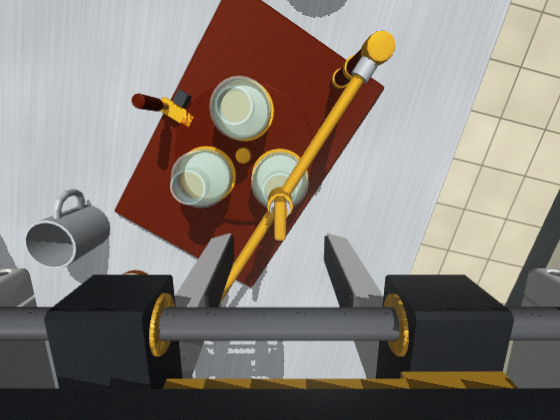

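The spade is at about (280,220), between the fingers and lined up with them. I'll measure the remaining offset.

Run:
```python
from h import *
s=shot('wrist');W=cloud(s);z=W[...,2]
m=np.zeros(z.shape,bool);m[190:245,262:300]=1;m&=(z>.264)&(z<.285)
px=np.argwhere(m)[:,::-1];print(len(px),px.min(0),px.max(0))
P=onplane(s,px,.272)[:,:2].astype(np.float32);r=cv2.minAreaRect(P);print(r,np.degrees(np.arctan2(*cv2.fitLine(P,2,0,.01,.01).ravel()[[1,0]])))
o=get_obs();t=o['tool_pos'];y=o['ee_rot'][2];d=np.array(r[0])-t[:2]
print('tool shift mm',1e3*(d@[np.cos(y),np.sin(y)]),1e3*(d@[np.sin(y),-np.cos(y)]))
hs=cv2.cvtColor(s['color'],cv2.COLOR_RGB2HSV)
print('handle top',onplane(s,[(138,101)],.125))
f=onplane(s,[(379,46)],.208);print('post+y',f)
```

```text
477 [274 200] [285 240]
((0.6795894503593445, 0.014218274503946304), (0.009082290343940258, 0.033955346792936325), 13.30622386932373) -76.74141
tool shift mm -0.5486961616180138 0.22518177552258456
handle top [[0.4912555  0.07686818 0.125     ]]
post+y [[0.73357443 0.17535222 0.208     ]]
```

```bash
python3 -m creep '[[[-0.5,0.2,25,0],[0,0,30,0],[0,0,25,0],[0,0,10,0],[0,0,0,0],[0,0,0,0]]]' 0.6;  python3 -m creep '[[[0,0,0,0],[0,0,0,0],[0,0,0,0],[0,0,0,0],[0,0,0,0],[0,0,0,0],[0,0,0,0]]]' 0.03
python3 -c "
from h import *
o=get_obs();print(o['tool_pos'],o['ee_rot'],np.degrees(o['ee_rot'][2]),o['wrist_force'],o['wrist_torque'],o['width'],o['time'])"
```

```text
time: 12.15
tool_pos: [0.6803, 0.0141, 0.2432]
ee_rot: [3.139, 0.001, 1.804]
wrist_force: [0.0, -0.2, 0.0]
width: 0.0568
time: 13.02
tool_pos: [0.6801, 0.0142, 0.2414]
ee_rot: [3.141, 0.0, 1.804]
wrist_force: [1.7, 0.4, -1.0]
width: 0.0098
[0.68009188 0.01419015 0.24142384] [3.14085558e+00 1.19894541e-04 1.80377351e+00] 103.34860947385131 [ 1.70049704  0.38694746 -1.0432675 ] [ 0.085183   -0.42886221 -0.06224992] 0.009757803348729869 13.025
```

```bash
python3 -m creep '[[[0,0,0,6],[0,0,0,9],[0,0,0,9],[0,0,0,9],[0,0,0,9],[0,0,0,0]]]';python3 -c "
from h import *
o=get_obs();print(o['tool_pos'],o['ee_rot'],np.degrees(o['ee_rot'][2]),o['wrist_force'],o['wrist_torque'],o['width'],o['time'])"
python3 -m creep '[[[0,0,0,9],[0,0,0,9],[0,0,0,9],[0,0,0,9],[0,0,0,9],[0,0,0,9],[0,0,0,9],[0,0,0,5]]]'; python3 -m creep '[[[0,0,0,0],[0,0,0,0]]]'
python3 -c "
from h import *
o=get_obs();print(o['tool_pos'],o['ee_rot'],np.degrees(o['ee_rot'][2]),o['wrist_force'],o['wrist_torque'],o['width'],o['time'])"
```

```text
time: 13.78
tool_pos: [0.6806, 0.0141, 0.2414]
ee_rot: [3.14, -0.001, 1.072]
wrist_force: [5.1, 1.7, -0.7]
width: 0.0097
[0.68063948 0.01407531 0.24141744] [ 3.13977020e+00 -9.26948287e-04  1.07245208e+00] 61.44697780344028 [ 5.12049113  1.69498181 -0.66189679] [ 0.02531638 -0.7704075  -0.04219907] 0.009706458726980186 13.775
time: 14.78
tool_pos: [0.681, 0.0134, 0.2414]
ee_rot: [3.141, -0.003, -0.117]
wrist_force: [5.9, -2.1, -1.2]
width: 0.0097
time: 15.02
tool_pos: [0.681, 0.0134, 0.2414]
ee_rot: [3.141, -0.003, -0.114]
wrist_force: [5.4, -1.3, -1.5]
width: 0.0099
[0.68099233 0.01335132 0.24143637] [ 3.14078303e+00 -3.00042698e-03 -1.13993713e-01] -6.531358659991573 [ 5.38218133 -1.29687043 -1.49001513] [-0.12118641 -0.92782178 -0.07921245] 0.009925907012544139 15.025
```

```bash
Q='from h import *
o=get_obs();print(np.round(np.degrees(o["ee_rot"][2]),2),np.round(o["wrist_torque"],3),o["joint_torque"][5],o["width"])'
python3 -m creep '[[[0,0,0,4],[0,0,0,4],[0,0,0,0]]]' >/dev/null;python3 -c "$Q"
python3 -m creep '[[[0,0,0,1.5],[0,0,0,0]]]'>/dev/null;python3 -c "$Q"
python3 -m creep '[[[0,0,0,1.5],[0,0,0,0]]]'>/dev/null;python3 -c "$Q"
python3 -m creep '[[[0,0,0,1.5],[0,0,0,0]]]'>/dev/null;python3 -c "$Q"
python3 -m creep '[[[0,0,0,1.5],[0,0,0,0]]]'>/dev/null;python3 -c "$Q"
```

```text
-14.56 [-0.125 -0.9   -0.061] 0.04600500455126166 0.009623562764569405
-16.04 [-0.138 -0.868 -0.047] 0.015689616557210684 0.009744644592742406
-17.53 [-0.087 -0.853 -0.017] 0.015703649260103703 0.009704685028469905
-19.01 [-0.16  -0.896  0.167] 0.18784490413963795 0.009805378548718364
-20.47 [-0.302 -0.919  0.47 ] 0.4911838285624981 0.01004173108796518
```

The thumbscrew seated at about -18.2°, close to the stand yaw of -18.4°: the torque rises sharply there. Now I'll back off 90°, to a tool yaw of about 71.9°.

```bash
Q='from h import *
o=get_obs();print(o["time"],o["tool_pos"],np.round(np.degrees(o["ee_rot"]),2),o["wrist_force"],np.round(o["wrist_torque"],3),o["width"])'
python3 -m creep '[[[0,0,0,-4],[0,0,0,-9],[0,0,0,-9],[0,0,0,-9],[0,0,0,-9],[0,0,0,-9],[0,0,0,-9],[0,0,0,-9]]]' >/dev/null
python3 -m creep '[[[0,0,0,-9],[0,0,0,-9],[0,0,0,-5],[0,0,0,-2.4],[0,0,0,0],[0,0,0,0],[0,0,0,0]]]' >/dev/null;python3 -c "$Q
shot('wrist','w5.png')"
```

```text
18.275 [0.68047779 0.01415602 0.24142513] [ 1.7991e+02 -3.0000e-02  7.1800e+01] [ 5.654538   -0.70007998 -0.67638703] [ 0.082 -1.016  0.075] 0.010102452050049084
```

View pics/w5.png

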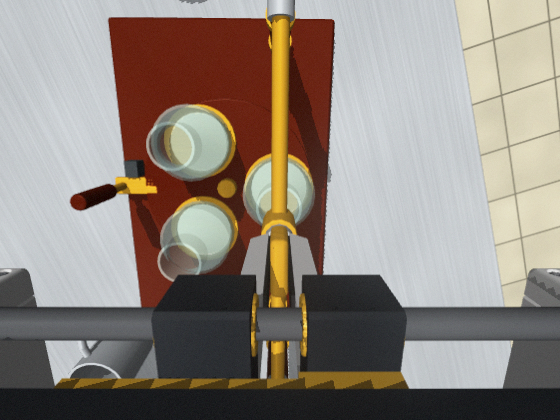

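The spade lies along the pipe between the pads, and the arm is still against the stop block at (133,170). I'll make one numeric check, then hand in.

Run:
```python
from h import *
s=shot('wrist');print('handle',onplane(s,[(79,202)],.125)[0])
W=cloud(s);z=W[...,2];m=np.zeros(z.shape,bool);m[205:300,255:305]=1
hs=cv2.cvtColor(s['color'],cv2.COLOR_RGB2HSV);br=(hs[...,1]>150)&(hs[...,0]>12)&(hs[...,0]<30)
m&=(z>.262)&(z<.282)&br;print(m.sum())
if m.sum()>40:
    P=onplane(s,np.argwhere(m)[:,::-1],.272)[:,:2].astype(np.float32);print(cv2.minAreaRect(P),np.degrees(np.arctan2(*cv2.fitLine(P,2,0,.01,.01).ravel()[[1,0]])))
m=br&(z>.185)&(z<.208);m[230:]=0
P=W[m][:,:2].astype(np.float32);print('pipe',m.sum(),np.degrees(np.arctan2(*cv2.fitLine(P,2,0,.01,.01).ravel()[[1,0]])))
a=cv2.imread('pics/scene1.png');b=shot('scene')['color'][:,:,::-1]
d=(cv2.absdiff(a,b.copy()).max(2)>40)
for n,(x,y,w,h) in dict(pitcher=(188,196,44,44),jar=(155,222,36,48),bowl=(383,244,48,40)).items(): print(n,d[y:y+h,x:x+w].mean())
```

```text
handle [0.49229902 0.07709619 0.125     ]
1101
((0.680857241153717, 0.015172017738223076), (0.036130454391241074, 0.009679710492491722), 71.3900146484375) 71.95156
pipe 3418 71.20604
pitcher 0.040805785123966945
jar 0.0
bowl 0.0
```

```bash
python3 -c "
from bench import ticket;print(ticket.close_job())"
```

```text
the job is handed in; nothing more can be done
None
```

I swung the carousel clockwise to its index stop, turned the thumbscrew clockwise until it seated, backed it off a quarter turn and handed the job in still gripping it. It took about 18 s of the 67 s allowed.

- **Carousel:** the handle stalled at (0.492, 0.077) with the force rising to about 15 N. After I let go it measured (0.492, 0.077) again, and the picture shows the brass arm still against the stop block. A carafe is under the spout.
- **Thumbscrew:** it seated at a tool yaw of about -18.2°, where the torque rose sharply; the stand's yaw measured -18.4°. After backing off, the tool yaw was 71.8° and the spade measured 71.95°.
- **Small disagreement:** the pipe measured 71.2° to 71.6°, so the spade lies within about 0.75° of it.
- **Bystanders:** the jar and bowl show no change between the first and last pictures. About 4% of the pixels around the pitcher changed. I put that down to shadow, since nothing came near it, but I did not measure its position again.

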